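Drift the worn drive bush out of an actuator gear case

ROBOT

A 6-joint arm with a two-finger parallel gripper is mounted at the origin on the work surface. World frame = base frame: x ahead of the robot, y to its left, z up, the work surface at z = 0. Lengths are in m, angles in rad, forces in N, time in s.
With the tool pointing down it reaches from about 0.275 to 0.85 m from the base axis. Payload 19 kg.
Tool frame: the origin (TCP) lies midway between the tips of the shut fingers; the grasp point (between the pads) lies 19 mm behind it; z points along the fingers, y is the line along which they close (so a half turn about z gives the same grasp; the last joint's range is limited). The gripper opens to 85 mm and grips with 20 to 120 N. Pads are 22 mm wide; open, the fingers measure 114 mm over their backs; the gripper's body (76 mm by 85 mm) begins 54 mm behind the grasp point. The pads swing forward as they close: fully open they stand 13 mm farther back than shut.
Start: joints at [1.212, 0.15, 1.437, -0, 1.554, -0.134], TCP at [0.128, 0.56, 0.231] pointing down, gripper open.
Joint ranges: [-2.8, 2.8], [-0.68, 2.1], [0.12, 2.68], [-1.39, 4.53], [0.16, 2.79], [-2.81, 2.81]. Speed limits (rad/s): [1.89, 1.89, 2.22, 3.01, 3.01, 3.01].

INTERFACE

Orientations are given as [roll, pitch, yaw] about the fixed x, y, z axes, in that order (R = Rz(yaw) Ry(pitch) Rx(roll)).
In Python, from plant import sense, capture, calibration, close_job gives the robot as it stands.
- The arm moves only by the shell command python3 -m handwheel 'ROWS'. ROWS is JSON, a list of rows, each a list of 7 numbers: the shift along the tool's x, y, z in cm, then the turn, a rotation vector about the tool's x, y, z in degrees, then the opening, from 0 (shut) to 1 (fully open). A call has 1 to 8 rows; each row shifts and turns the commanded pose from where the row before left it, along the tool's axes as they then stand; what a row does not reach is not made up. A row lasts 1/12 s, in which the tool goes at most 41.7 mm and 7.16 degrees, less where a joint would pass 70% of its speed; a pose out of reach is approached as far as the arm can. A call is refused whole if a number of a shift passes 4.17 or a number of a turn 7.16, either way. A call with a gripper value outside its range is refused whole. The fingers move at their own pace and stop on an object; the grip force is fixed at half the most. Time passes only in rows, so rows that do not move let the fingers close. It gives the time, the measured TCP pose, the force, the opening and the grip force at its end, in the units of the state.
- sense(): the state, without advancing time (a new reading comes with each control period).
- capture(name): name is "scene" or "top" or "wrist"; returns (picture, depth): 384x512x3 uint8, blue, green, red; 384x512 float32, m along the optical axis (not along the pixel's ray), 0 where there is no reading.
- calibration(name): a dict with "fx", "fy", "cx", "cy" (pixels), "eye" and "rotation" of the camera in the world; the wrist camera has in their place "mount" (4x4, takes a point from camera to tool coordinates, whose origin is the TCP and whose axes are the flange's). Camera axes: x right, y up, looking along -z (the intrinsics and any distortion apply to the point x, -y, -z); pixel columns grow to the right and rows downward; lengths in m; the calibration is good to about 2 mm. A picture is of the moment at which its call begins: read the wrist's pose just before it. calibration takes no time and is no camera call.
- close_job(): hands the job in; it is judged then, once.
The state is a dict: "clock": time; "qpos": joint angles; "joint_velocities": joint speeds; "effort": joint torques, N m; "ee_pos": TCP position; "orientation": TCP orientation; "wrist_force": force on the tool from outside, world axes, zero at the start; "torque": the same for the moment, N m; "grip_width": finger opening in m; "grip_force": force on a finger pad.
Only numpy, scipy, OpenCV 4.12 (cv2) and the standard library are available. Lean on these libraries where they do the work, as an engineer would, in place of code of your own. Each camera call takes 0.05 s, during which the arm holds its last target. There are 200 camera calls.

TASK

The worn bronze drive bush has to come out of this yellow gear case. Throw the red-knobbed declutch lever over from the white mark, away from the robot, right home into the detent notch at the red mark so that its dog no longer holds the bush; then take the orange-handled drift from the block, set its nose in the bush and push the bush down through the bore until it drops out of the far side into the blue tray, feeling your way and never ramming the drift against the case. Stand the drift back upright in the hole it came from, and leave the other drifts, the new copper bush and the screwdriver where they are.

Things in the scene. Friction and masses are not known exactly. Their poses are not given: they have to be found in the camera images.
- drift: Stepped aluminium drift with an orange handle, standing nose down in the block, 171 mm long, about 0.34 kg. Origin: centre of the nose's end face; +z runs up to the head. Nose 20 mm diameter, 16 mm long, 1.5 mm chamfer; then a shank 33.6 mm diameter up to z = 108 mm (its lower shoulder drives the bush); handle 26 mm diameter from 108 to 165 mm; steel head 30 mm diameter to 171 mm.
- drift_grip (a point): Point on the drift's axis 135 mm above its nose end, halfway up the orange handle: where to grip it (26 mm wide).
- drift_blue: Bystander: a drift of the same length and handle size with a blue handle and a 13 mm nose 26 mm long, too thin for this bush. Origin: nose end.
- drift_black: Bystander: a drift of the same length and handle size with a black handle and a 28 mm nose, too thick for the bush. Origin: nose end.
- block: Grey drift block, fixed, 80 x 220 x 65 mm, with three holes in a row along its y at -70, 0 and +70 mm, 37.6 mm diameter and 55 mm deep (their floor is 10 mm above the bench). Origin: centre of the underside. One drift stands in each hole, in any order.
- bush: Worn bronze drive bush, a plain sleeve 60 mm long, 36 mm outside and 22 mm inside diameter, 0.22 to 0.35 kg. Origin: centre of its lower end, +z along its axis. It starts inside the bore, its upper end 10 mm below the upper mouth. Three sprung pads 30 to 50 mm below the upper mouth grip it: a push of 10 to 17 N moves it. Once its upper end is past the pads it slides out and falls.
- bush_mid (a point): Middle of the bush, on its axis, 30 mm from either end.
- spare_bush: Bystander: a new copper-coloured bush of the same size, standing on the bench. Origin: centre of its underside.
- screwdriver: Bystander: a screwdriver with a red handle lying on the bench on the robot's left.
- stand: Fixed stand: dark base plate, blue column 150 mm high on its -y side, carrying the case. Origin on the bench below the bore's lower mouth; +x points away from the robot, +y to the lever side.
- case: Yellow ribbed gear case 130 x 110 x 85 mm, fixed on the stand, tilted 25 degrees so that its upper face looks up and back to the robot. Origin: centre of the bore's lower mouth, 85 mm above the bench; +z is the bore axis, pointing up out of the upper mouth. The bore goes right through: 85 mm long, 38 mm diameter.
- bore_mouth (a point): Centre of the bore's upper mouth, in the case's upper face (steel ring round it). z = bore axis, pointing up and out; y is level.
- bore_exit (a point): Centre of the bore's lower mouth, same axes, 85 mm from the upper one.
- lever (a joint): Angle of the declutch lever in rad: 0 at the white mark (the dog then blocks the bush from below), 1.2 at the red mark (dog clear), both end stops. Grows as the knob goes away from the robot, along the stand's +x. A sprung ball holds it in either notch: about 4 N at the knob takes it over the hump between them, and beyond about 1.0 rad it snaps home by itself.
- lever_knob (a point): Centre of the lever's red ball knob, 30 mm diameter, on a 12 mm round arm, 128 mm from the pivot. It swings in an upright plane on the case's +y side, 40 mm out from its face: from leaning about 37 degrees towards the robot to about 32 degrees away from it.
- lever_pivot (a point): Point on the lever's level turning axis, in the plane in which the knob swings, about 80 mm above the bench. The axis is the stand's y.
- tray_in (a point): Centre of the inner floor of the blue tray under the case, 184 x 124 mm inside, walls 42 mm high above it. Axes as the stand's.

How it is judged:
By the outcome, as a careful person would: the job done as asked, in the order asked, and still so for the second after the job is handed in, with the robot touching nothing.
It also fails if it takes over 72 s, if anything falls off the work surface, if the arm or the gripper's body presses on something with over 40 N, if the wrist force passes 120 N, or if a joint passes its speed limit or range.

## Working session

There is one attempt and no reset: what is moved stays moved. The work goes in short steps, Python scripts to look and compute and a shell command to move; the robot and the scene stay as the last step left them, time stands still between calls to the robot, and variables do not carry over. Pictures are saved under pics/ and viewed, at most 10 in all, crops included, and the job is handed in when it is done.

```bash
ls; mkdir -p pics; python3 - <<'E'
from plant import *
import cv2,numpy as np
s=sense();print(s)
for n in("scene","top"):
    p,d=capture(n);np.savez(f"{n}.npz",p=p,d=d);cv2.imwrite(f"pics/{n}.png",p);print(n,calibration(n))
print(calibration("wrist"))
E
```

```text
pics
{'clock': 0.0, 'qpos': array([ 1.21201991e+00,  1.50985935e-01,  1.43802014e+00,  1.63998410e-05,
        1.55381045e+00, -1.33988250e-01]), 'joint_velocities': array([-0.00165865, -0.00030398, -0.00063725, -0.000949  , -0.00060075,
       -0.00086179]), 'effort': array([ 2.54654224e-03, -7.13058615e+01, -5.70867991e+01,  1.00385214e-04,
        8.61761626e-03,  8.37944071e-05]), 'ee_pos': array([0.12808767, 0.56029936, 0.23068092]), 'orientation': array([-3.14038194e+00, -1.79744511e-04,  2.91680409e+00]), 'wrist_force': array([ 0.01859077, -0.68845063, -0.94178143]), 'torque': array([ 0.07818869, -0.00898251, -0.03763066]), 'grip_force': 0.0, 'grip_width': 0.08561017788042193}
scene {'fx': 478.7533651897893, 'fy': 478.7533651897893, 'cx': 253.42991921099036, 'cy': 192.2211556307289, 'eye': array([1.38445149, 0.40740507, 0.88903498]), 'rotation': array([0.84824103, 0.0027601 , 2.00865795])}
top {'fx': 420.9340943102195, 'fy': 420.9340943102195, 'cx': 254.7510905502295, 'cy': 189.7874221802241, 'eye': array([0.44831844, 0.05157836, 1.29622637]), 'rotation': array([ 0.1202044 ,  0.02276109, -1.59197817])}
{'fx': 270.74049031992905, 'fy': 270.74049031992905, 'cx': 251.93839128079128, 'cy': 188.59454167609297, 'mount': array([[ 5.02857723e-04,  9.50191219e-01,  3.11667121e-01,
         7.92846088e-02],
       [ 9.99999873e-01, -4.69081850e-04, -1.83337288e-04,
         2.95262475e-04],
       [-2.80080914e-05,  3.11667174e-01, -9.50191334e-01,
        -1.42824089e-01],
       [ 0.00000000e+00,  0.00000000e+00,  0.00000000e+00,
         1.00000000e+00]])}
```

View pics/scene.png

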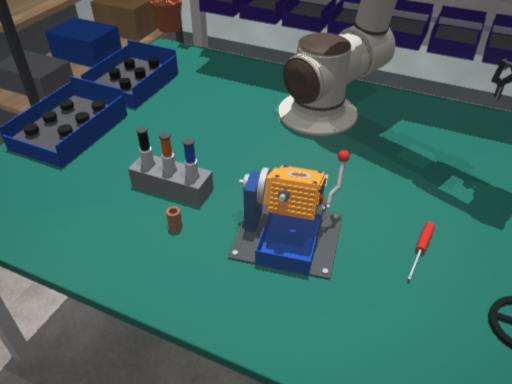

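View pics/top.png

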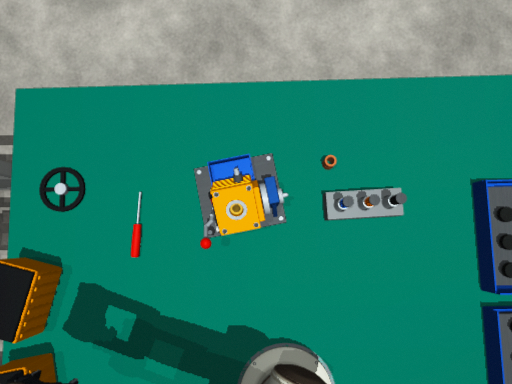

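The scene view shows the case at (295,190), the knob at (344,156) and the orange drift in the middle hole, its handle at (166,145). In the top view the bore mouth is at (237,209), the knob at (206,243) and the orange head at (369,201).

```bash
cat > h.py <<'E'
from plant import *
import cv2,numpy as np
from scipy.spatial.transform import Rotation as R
def campose(n,s=None):
    c=calibration(n)
    if n=="wrist":
        T=np.eye(4);T[:3,:3]=R.from_euler('xyz',s["orientation"]).as_matrix();T[:3,3]=s["ee_pos"]
        M=T@c["mount"];return c,M[:3,:3],M[:3,3]
    return c,R.from_euler('xyz',c["rotation"]).as_matrix(),np.array(c["eye"])
def cloud(n,d,s=None):
    c,r,e=campose(n,s);v,u=np.mgrid[:384,:512]
    P=np.stack([(u-c["cx"])/c["fx"]*d,-(v-c["cy"])/c["fy"]*d,-d],-1)
    W=P@r.T+e;W[d<=0]=np.nan;return W
def proj(n,X,s=None):
    c,r,e=campose(n,s);q=(np.atleast_2d(X)-e)@r
    return np.c_[c["cx"]+c["fx"]*q[:,0]/-q[:,2],c["cy"]+c["fy"]*q[:,1]/q[:,2]]
def plane(P):
    m=np.median(P,0)
    for _ in range(6):
        n=np.linalg.svd(P-m,full_matrices=False)[2][2];r=(P-m)@n;k=abs(r)<max(.0015,1.5*np.median(abs(r)));P=P[k];m=P.mean(0)
    return m,n*np.sign(n[2]),len(P)
E
python3 - <<'E'
from h import *
for n in("top","scene"):
    z=np.load(n+".npz");p,d=z["p"],z["d"];W=cloud(n,d);h=cv2.cvtColor(p,cv2.COLOR_BGR2HSV);H,S,V=h[...,0].astype(int),h[...,1],h[...,2]
    print(n,"bench z",np.nanmedian(W[...,2][(H>60)&(H<90)&(S>150)]))
    box=(W[...,0]>.2)&(W[...,0]<.75)&(W[...,1]>-.5)&(W[...,1]<.35)&(W[...,2]>.02)
    red=((H<5)|(H>175))&(S>170)&(V>90)&box&(W[...,2]>.1)
    print("red",red.sum(),np.median(W[red],0),W[red].min(0),W[red].max(0))
    yel=(H>12)&(H<28)&(S>150)&box&(W[...,1]>-.1)&(W[...,2]>.1)
    print("yel",yel.sum(),np.median(W[yel],0)); 
    if n=="top":
        print("plane",plane(W[yel]))
    hd=box&(W[...,1]<-.2)&(W[...,2]>.165)
    k,l,st,c=cv2.connectedComponentsWithStats(hd.astype(np.uint8))
    for i in range(1,k):
        if st[i,4]>8: q=W[l==i];t=q[q[:,2]>q[:,2].max()-.005];print("head",st[i,4],c[i],t.mean(0),len(t),p[l==i].mean(0))
    # dark base plate / block top
    b=box&(W[...,1]<-.15)&(abs(W[...,2]-.065)<.006)&(S<60)
    q=W[b][:,:2].astype(np.float32);print("block",len(q),cv2.minAreaRect(q))
E
```

```text
top bench z 0.00011010153591040073
red 94 [0.44561636 0.20607462 0.19409877] [0.43237121 0.19365024 0.14370813] [0.56497864 0.21988689 0.20138589]
yel 2108 [0.54973075 0.12463479 0.16052742]
plane (array([0.5224585 , 0.11529362, 0.15358266]), array([-0.35351319, -0.07558443,  0.93237086]), 418)
head 105 [400.2952381  197.44761905] [ 0.55397465 -0.31103429  0.18353849] 38 [93.33333333 91.35238095 82.06666667]
head 104 [373.73076923 199.07692308] [ 0.55038127 -0.24072258  0.18319289] 48 [97.01923077 95.81730769 91.81730769]
block 1220 ((0.5514034032821655, -0.24984359741210938), (0.08009231090545654, 0.20194117724895477), 1.8342171907424927)
scene bench z -0.001286183195084778
red 70 [0.45252612 0.20871158 0.19126067] [0.4427289  0.19343733 0.14340309] [0.57032202 0.22009708 0.19819293]
yel 2148 [0.60194078 0.14001122 0.1556911 ]
head 100 [141.66 131.47] [ 0.55585422 -0.30850432  0.18063921] 37 [69.88 68.39 61.74]
head 99 [164.57575758 136.93939394] [ 0.55102566 -0.2394809   0.18028332] 44 [75.43434343 81.12121212 87.81818182]
block 955 ((0.59306800365448, -0.2540751099586487), (0.2050553560256958, 0.18290987610816956), 87.01197814941406)
```

```bash
python3 -m handwheel '[[-3,-1.9,-1,0,0,0,1],[-3,-1.9,-1,0,0,0,1],[-3,-1.9,-1,0,0,0,1],[-3,-1.9,-1,0,0,0,1],[-3,-1.9,0,0,0,0,1],[-3,-1.9,0,0,0,0,1],[-3,-1.9,0,0,0,0,1],[-3,-1.9,0,0,0,0,1]]'
python3 -m handwheel '[[-3,-1.9,0,0,0,0,1],[-3,-1.9,0,0,0,0,1],[-3,-1.9,0,0,0,0,1],[-3,-1.9,0,0,0,0,1],[-3,-1.9,0,0,0,0,1],[-3,-1.9,0,0,0,0,1],[-3,-1.9,0,0,0,0,1],[-3,-1.9,0,0,0,0,1]]'
```

```text
clock: 0.77
ee_pos: [0.3291, 0.3573, 0.2712]
orientation: [-3.141, -0.0, 2.917]
wrist_force: [-0.4, -0.5, -0.0]
grip_width: 0.0853
grip_force: 0.0
clock: 1.43
ee_pos: [0.5293, 0.1556, 0.2711]
orientation: [-3.141, -0.0, 2.917]
wrist_force: [1.0, 1.4, -0.0]
grip_width: 0.0853
grip_force: 0.0
```

```bash
python3 - <<'E'
from h import *
s=sense();p,d=capture("wrist");np.savez("w1.npz",p=p,d=d,o=s["orientation"],e=s["ee_pos"]);cv2.imwrite("pics/w1.png",p)
W=cloud("wrist",d,s);h=cv2.cvtColor(p,cv2.COLOR_BGR2HSV);H,S,V=h[...,0].astype(int),h[...,1],h[...,2]
y=(H>12)&(H<30)&(S>140)&(W[...,2]>.1)&(W[...,2]<.21);m,n,k=plane(W[y]);print(m,n,k)
r=((H<5)|(H>175))&(S>170)&(W[...,2]>.14);q=W[r];print("knob",len(q),np.median(q,0),q.max(0))
from scipy.optimize import least_squares
f=least_squares(lambda c:np.linalg.norm(q-c,axis=1)-.015,np.median(q,0)-[0,0,.01],loss="soft_l1",f_scale=.001);print(f.x)
E
```

```text
[0.52788498 0.145005   0.16139229] [-0.41056752 -0.08486363  0.9078725 ] 6070
knob 591 [0.44854918 0.20246118 0.19467607] [0.45898021 0.21246206 0.19980632]
[0.44498324 0.20763869 0.1827315 ]
```

View pics/w1.png

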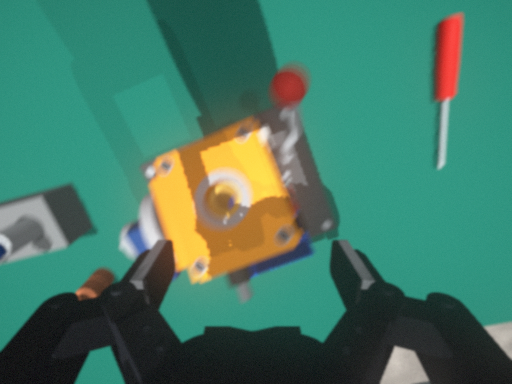

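```bash
python3 -m handwheel '[[0,0,0,0,0,-6.15,0],[0,0,0,0,0,-6.15,0],[0,0,0,0,0,-6.15,0],[0,0,0,0,0,-6.15,0],[2.9,1.7,0,0,0,0,0],[2.9,1.7,0,0,0,0,0],[2.9,1.7,0,0,0,0,0],[2.9,1.7,0,0,0,0,0]]'
python3 -m handwheel '[[0,0,3,0,0,0,0],[0,0,3,0,0,0,0],[0,0,3,0,0,0,0],[0,0,1.1,0,0,0,0],[0,0,0,0,0,0,0]]'
```

```text
clock: 2.15
ee_pos: [0.3994, 0.2003, 0.2708]
orientation: [-3.142, -0.001, -2.938]
wrist_force: [-0.2, 0.6, 0.3]
grip_width: -0.0003
grip_force: 0.0
clock: 2.57
ee_pos: [0.3998, 0.1998, 0.1681]
orientation: [-3.141, -0.004, -2.937]
wrist_force: [-1.3, -0.5, -1.3]
grip_width: 0.0001
grip_force: 0.0
```

```bash
python3 -m handwheel '[[-1.2,0,0,0,0,0,0],[-1.2,0,0,0,0,0,0],[-1.6,0,0,0,0,0,0],[-1.6,0,0,0,0,0,0],[-1.6,0,0,0,0,0,0],[-1.6,0,0,0,0,0,0],[-1.6,0,0,0,0,0,0],[-1.6,0,0,0,0,0,0]]'
python3 -m handwheel '[[-1.5,0,0,0,0,0,0],[-1.5,0,0,0,0,0,0],[-1,0,0,0,0,0,0],[-0.5,0,0,0,0,0,0],[0,0,0,0,0,0,0]]'
```

```text
clock: 3.23
ee_pos: [0.5199, 0.2247, 0.1722]
orientation: [-3.142, 0.001, -2.937]
wrist_force: [-0.7, 0.1, -0.1]
grip_width: 0.0004
grip_force: 0.4
clock: 3.65
ee_pos: [0.5607, 0.2332, 0.171]
orientation: [-3.141, -0.007, -2.937]
wrist_force: [-23.7, -7.9, 12.3]
grip_width: 0.0001
grip_force: 14.4
```

```bash
python3 -m handwheel '[[2,0,0,0,0,0,0],[0,0,-3.5,0,0,0,0],[0,0,-3.5,0,0,0,0.5],[0,-2.5,-3.5,0,0,0,0.7],[1,-3.5,0,0,0,0,0.7],[1,-3,0,0,0,0,0.7],[0,0,0,0,0,0,0.7],[0,0,0,0,0,0,0.7]]'
python3 - <<'E'
from h import *
s=sense();p,d=capture("wrist");np.savez("w2.npz",p=p,d=d,orientation=s["orientation"],ee_pos=s["ee_pos"]);cv2.imwrite("pics/w2.png",p)
print(s["ee_pos"],s["joint_velocities"].max())
W=cloud("wrist",d,s);h=cv2.cvtColor(p,cv2.COLOR_BGR2HSV);H,S,V=h[...,0].astype(int),h[...,1],h[...,2]
y=(H>12)&(H<30)&(S>140)&(W[...,2]>.1)&(W[...,2]<.21);m,n,k=plane(W[y]);print(m,n,k)
r=((H<5)|(H>175))&(S>170)&(W[...,2]>.14);q=W[r];print("knob",len(q),np.median(q,0),q.max(0))
E
```

```text
clock: 4.32
ee_pos: [0.5416, 0.137, 0.2756]
orientation: [-3.141, 0.001, -2.939]
wrist_force: [-0.6, -0.2, -0.8]
grip_width: 0.0597
grip_force: 0.0
[0.541566   0.13697725 0.27560982] 0.03832400046725014
[0.53275595 0.13170643 0.16246466] [-0.41457112 -0.07886374  0.90659323] 8956
knob 273 [0.57892666 0.23484629 0.20037274] [0.59131301 0.24399726 0.20594048]
```

View pics/w2.png

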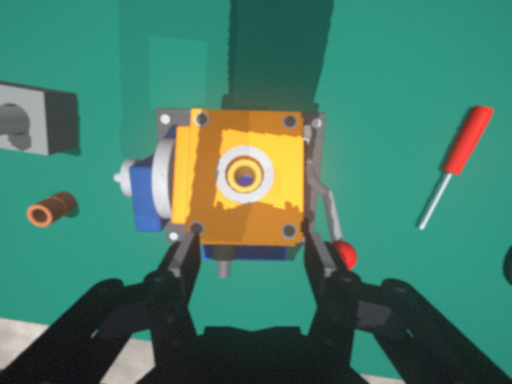

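The lever knob is at (343,255), at the far (red) end, and the bore ring is centred at about (245,174).

```bash
python3 - <<'E'
from h import *
z=np.load("w2.npz");p,d=z["p"],z["d"];s=z;W=cloud("wrist",d,s)
h=cv2.cvtColor(p,cv2.COLOR_BGR2HSV);H,S,V=h[...,0].astype(int),h[...,1],h[...,2]
y=(H>12)&(H<30)&(S>140)&(W[...,2]>.1)&(W[...,2]<.21);m,n,k=plane(W[y])
c,r,e=campose("wrist",s)
g=(S<90)&(V>110);g[:135]=0;g[212:]=0;g[:,:205]=0;g[:,285:]=0
k,l,st,ce=cv2.connectedComponentsWithStats(g.astype(np.uint8));i=1+st[1:,4].argmax();print(st[i],ce[i])
cs,hi=cv2.findContours((l==i).astype(np.uint8),cv2.RETR_CCOMP,cv2.CHAIN_APPROX_NONE)
ex=np.cross([0,1,0],n);ex/=np.linalg.norm(ex);ey=np.cross(n,ex)
from scipy.optimize import least_squares
for q in cs:
    if len(q)<40: continue
    uv=q[:,0].astype(float);D=np.c_[(uv[:,0]-c["cx"])/c["fx"],-(uv[:,1]-c["cy"])/c["fy"],-np.ones(len(uv))]@r.T
    P=e+D*(((m-e)@n)/(D@n))[:,None];a=np.c_[(P-m)@ex,(P-m)@ey]
    f=least_squares(lambda t:np.hypot(a[:,0]-t[0],a[:,1]-t[1])-t[2],[0,0,.02],loss="soft_l1",f_scale=.001).x
    print(len(q),cv2.fitEllipse(q),"mouth",m+f[0]*ex+f[1]*ey,"r",f[2])
# case corners & side directions from yellow outline on plane
D=np.abs((W-m)@n)<.003;q=W[D&(y|g)];a=np.c_[(q-m)@ex,(q-m)@ey].astype(np.float32)
R_=cv2.minAreaRect(a);print(R_, m+R_[0][0]*ex+R_[0][1]*ey)
print("yaw",np.degrees(np.arctan2(-n[1],-n[0])),"tilt",np.degrees(np.arccos(n[2])))
E
```

```text
[ 216  146   58   58 1609] [244.28713487 174.35239279]
164 ((244.19500732421875, 174.13864135742188), (57.534427642822266, 58.02806854248047), 84.05931854248047) mouth [0.5330253  0.12750251 0.16222214] r 0.028440977956841317
108 ((244.0265655517578, 173.80316162109375), (38.22798156738281, 38.31987762451172), 89.61380767822266) mouth [0.53294017 0.12730681 0.16216618] r 0.01883903076193163
((0.001026306301355362, -0.011586174368858337), (0.1303524225950241, 0.12275394052267075), 9.281206130981445) [0.53406929 0.12015634 0.1620605 ]
yaw 10.77066936212079 tilt 24.961272897437084
```

```bash
python3 -m handwheel '[[0.7,-3.7,0,0,0,0,1],[0.7,-3.7,0,0,0,0,1],[0.7,-3.7,0,0,0,0,1],[0.7,-3.7,0,0,0,0,1],[0.7,-3.7,0,0,0,0,1],[0.7,-3.7,0,0,0,0,1],[0.7,-3.7,0,0,0,0,1],[0.7,-3.7,0,0,0,0,1]]'
python3 -m handwheel '[[0.7,-3.7,0,0,0,0,1],[0.7,-3.7,0,0,0,0,1],[0,0,0,0,0,7.05,1],[0,0,0,0,0,7.05,1],[0,0,0,0,0,7.05,1],[0,0,0,0,0,7.05,1],[0,0,0,0,0,7.05,1],[0,0,0,0,0,7.05,1]]'
python3 -m handwheel '[[0,0,0,0,0,7.05,1],[0,0,0,0,0,7.05,1],[0,0,0,0,0,7.05,1],[0,0,0,0,0,7.05,1],[0,0,0,0,0,7.05,1],[0,0,0,0,0,7.05,1],[0,0,0,0,0,7.05,1],[0,0,0,0,0,7.05,1]]'
python3 -m handwheel '[[0,0,0,0,0,0,1],[0,0,0,0,0,0,1],[0,0,0,0,0,0,1]]'
cat > d.py <<'E'
from h import *
s=sense();p,d=capture("wrist");cv2.imwrite("pics/w3.png",p);W=cloud("wrist",d,s)
print(s["ee_pos"],s["orientation"])
b=(abs(W[...,2]-.181)<.006)&(abs(W[...,1]+.25)<.15)&(W[...,0]>.5)&(W[...,0]<.62)
k,l,st,c=cv2.connectedComponentsWithStats(b.astype(np.uint8))
for i in range(1,k):
    if st[i,4]>60:q=W[l==i];print(st[i],c[i],q.mean(0),cv2.minEnclosingCircle(q[:,:2].astype(np.float32)))
o=cv2.cvtColor(p,cv2.COLOR_BGR2HSV);m=(o[...,0]>5)&(o[...,0]<15)&(o[...,1]>180)&(W[...,2]>.1)
if m.sum():print("orange",m.sum(),np.median(W[m],0))
b=abs(W[...,2]-.065)<.004;q=W[b&(o[...,1]<60)][:,:2].astype(np.float32);print(cv2.minAreaRect(q))
E
python3 d.py
```

```text
clock: 5.03
ee_pos: [0.547, -0.1638, 0.2747]
orientation: [-3.142, 0.0, -2.936]
wrist_force: [1.9, -0.4, 1.3]
grip_width: 0.0857
grip_force: 0.0
clock: 5.7
ee_pos: [0.5488, -0.2374, 0.2744]
orientation: [3.141, -0.0, 2.603]
wrist_force: [-0.1, 0.0, -0.8]
grip_width: 0.0857
grip_force: 0.0
clock: 6.37
ee_pos: [0.5489, -0.2373, 0.2744]
orientation: [3.142, -0.0, 1.619]
wrist_force: [0.2, -0.5, -0.4]
grip_width: 0.0855
grip_force: 0.0
clock: 6.62
ee_pos: [0.5485, -0.2378, 0.2743]
orientation: [3.142, -0.0, 1.629]
wrist_force: [-0.0, 0.7, -0.0]
grip_width: 0.0855
grip_force: 0.0
[ 0.54846288 -0.23779583  0.27432541] [ 3.14158448e+00 -2.31523602e-06  1.62876701e+00]
[237  98  35  36 973] [254.37718397 115.82117163] [ 0.54739078 -0.17057369  0.18114853] ((0.5474810004234314, -0.17075704038143158), 0.01490259263664484)
[237 178  32  31 769] [252.72171651 193.38491547] [ 0.55010504 -0.23975889  0.18108591] ((0.5502041578292847, -0.2405325025320053), 0.014823521487414837)
[237 245  30  28 640] [251.3046875 258.5765625] [ 0.55279925 -0.30901495  0.18088952] ((0.552949845790863, -0.31040215492248535), 0.015073251910507679)
((0.49395751953125, -0.4036993980407715), (0.5763823986053467, 0.15224137902259827), 70.86199188232422)
```

View pics/w3.png

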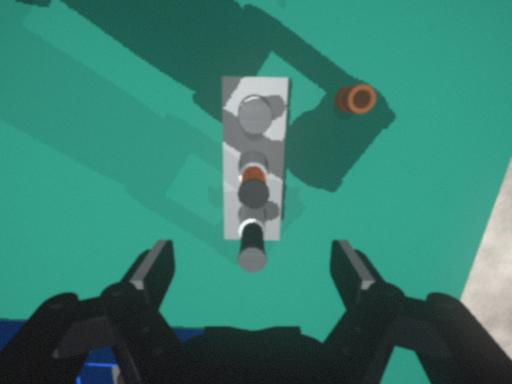

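The orange head is the middle one at (253,193), with blue above it (254,116) and black below (251,258).

```bash
python3 -m handwheel '[[-0.28,0.15,3,0,0,0,1],[0,0,3,0,0,0,1],[0,0,3,0,0,0,1],[0,0,3,0,0,0,1],[0,0,2,0,0,0,1],[0,0,1.1,0,0,0,1],[0,0,0,0,0,0,1]]'
python3 -m handwheel '[[0,0,0,0,0,0,0],[0,0,0,0,0,0,0],[0,0,0,0,0,0,0],[0,0,0,0,0,0,0],[0,0,0,0,0,0,0],[0,0,0,0,0,0,0],[0,0,0,0,0,0,0],[0,0,0,0,0,0,0]]'
```

```text
clock: 7.25
ee_pos: [0.549, -0.2405, 0.1211]
orientation: [-3.139, -0.002, 1.625]
wrist_force: [-0.4, 0.7, 0.1]
grip_width: 0.085
grip_force: 0.0
clock: 7.92
ee_pos: [0.55, -0.2413, 0.1242]
orientation: [3.141, 0.001, 1.624]
wrist_force: [-0.8, -0.0, 5.9]
grip_width: 0.0248
grip_force: 58.4
```

```bash
python3 -m handwheel '[[0,0,-1,0,0,0,0],[0,0,-2,0,0,0,0],[0,0,-3,0,0,0,0],[0,0,-3.5,0,0,0,0],[0,0,-3.5,0,0,0,0],[0,0,-3.5,0,0,0,0],[0,0,-3.5,0,0,0,0],[0,0,-2,0,0,0,0]]'
python3 -m handwheel '[[0,0,0,0,0,0,0],[0,0,0,0,0,0,0],[0,0,0,0,0,0,0]]'
python3 - <<'E'
from h import *
s=sense();p,d=capture("wrist");cv2.imwrite("pics/w4.png",p)
P=[]
for n in("scene","top"):
    p,d=capture(n);W=cloud(n,d);h=cv2.cvtColor(p,cv2.COLOR_BGR2HSV)
    m=(np.hypot(W[...,0]-s["ee_pos"][0],W[...,1]-s["ee_pos"][1])<.04)&(W[...,2]>.2)&(W[...,2]<s["ee_pos"][2]-.01)
    q=W[m];print(n,len(q),q.min(0) if len(q) else '')
    P.append(q)
    if n=="scene":
        c=cv2.resize(p[40:190,90:290],None,fx=3,fy=3);cv2.imwrite("pics/s2.png",c)
print(s["ee_pos"],s["orientation"],s["wrist_force"],s["torque"],s["grip_width"])
# axis by slices, circle radius 16.8 fit with scene points
q=P[0]
from scipy.optimize import least_squares
q=q[(q[:,2]<.31)]
def f(t):
    c=np.r_[t[0],t[1],.25];a=np.r_[t[2],t[3],1];a/=np.linalg.norm(a);v=q-c;return np.linalg.norm(np.cross(v,a),axis=1)-.0168
if len(q)>20:print(least_squares(f,[.56,-.24,0,0],loss="soft_l1",f_scale=.001).x)
E
```

```text
clock: 8.58
ee_pos: [0.5496, -0.2409, 0.3481]
orientation: [3.138, 0.002, 1.624]
wrist_force: [0.4, -0.1, -3.0]
grip_width: 0.0248
grip_force: 59.5
clock: 8.83
ee_pos: [0.5495, -0.2408, 0.3421]
orientation: [-3.14, -0.001, 1.624]
wrist_force: [1.0, 0.3, -4.1]
grip_width: 0.0245
grip_force: 59.4
scene 480 [ 0.5358138  -0.25461381  0.22600361]
top 30 [ 0.54493146 -0.23122826  0.24410173]
[ 0.54948346 -0.24084784  0.34206193] [-3.14015631e+00 -8.77491090e-04  1.62351672e+00] [ 1.036442    0.34523932 -4.07126793] [-0.02509144 -0.01684887  0.00228927] 0.024474921463017454
[ 0.54852515 -0.24153219  0.02736481  0.0291808 ]
```

View pics/s2.png

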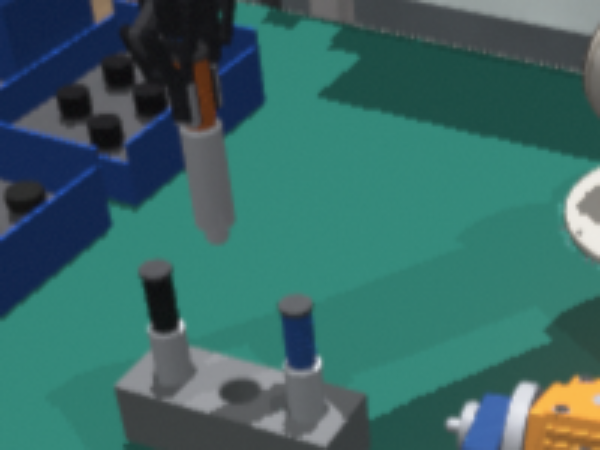

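The drift hangs nearly straight from the fingers (nose at (217,235) in the crop), and its middle hole is empty at (240,392). I'll measure its axis in the tool frame with the wrist camera.

```bash
cat > ax.py <<'E'
from h import *
from scipy.optimize import least_squares
T=np.zeros(3);s0={"orientation":T,"ee_pos":T}
Q=[]
for _ in range(2):
    p,d=capture("wrist");W=cloud("wrist",d,s0)
    m=(abs(W[...,0])<.028)&(abs(W[...,1])<.028)&(W[...,2]>.012)&(W[...,2]<.125);Q.append(W[m])
q=np.vstack(Q);print(len(q),q[:,2].min(),q[:,2].max())
g=q[(q[:,2]>.02)&(q[:,2]<.093)]
f=least_squares(lambda t:np.linalg.norm(np.cross(g-np.r_[t[0],t[1],0],np.r_[t[2],t[3],1]/np.sqrt(1+t[2]**2+t[3]**2)),axis=1)-.0168,[0,0,0,0],loss="soft_l1",f_scale=.001)
t=f.x;print("axis",t,"rms",np.sqrt(np.mean(f.fun**2)),"nose xy at .114:",t[:2]+.114*t[2:])
for a in range(20,125,10):
    k=q[(q[:,2]>a/1000)&(q[:,2]<a/1000+.01)]
    if len(k)>5:print(a,len(k),k[:,1].min().round(4),k[:,1].max().round(4),k[:,0].max().round(4))
E
python3 ax.py
```

```text
2724 0.012009953476993823 0.09731906349524433
axis [-9.20372186e-06  5.08286664e-04  9.98958995e-04 -2.06946033e-03] rms 0.0002202797393592969 nose xy at .114: [0.00010468 0.00027237]
20 467 -0.0159 0.0164 0.0172
30 387 -0.0161 0.0164 0.0173
40 340 -0.0159 0.0164 0.0173
50 301 -0.0159 0.0164 0.0171
60 257 -0.0158 0.0165 0.0172
70 224 -0.0147 0.0164 0.0174
80 202 -0.0158 0.0152 0.0173
90 127 -0.0158 0.0165 0.0172
```

```bash
python3 -m handwheel '[[2,-0.5,0,0,0,0,0],[3.5,-0.8,0,0,0,0,0],[3.5,-0.8,0,0,0,0,0],[3.5,-0.8,0,0,0,0,0],[3.5,-0.8,0,0,0,0,0],[3.5,-0.8,0,0,0,0,0],[3.5,-0.8,0,0,0,0,0],[3.5,-0.8,0,0,0,0,0]]'
python3 -m handwheel '[[3.5,-0.8,0,0,0,0,0],[3.5,-0.8,0,0,0,0,0],[2.26,-0.5,0,0,0,0,0],[0,0,0,0,0,-3.9,0],[0,0,0,0,0,-3.9,0],[0,0,0,-5,0,0,0],[0,0,0,-5,0,0,0],[0,0,0,-5,0,0,0]]'
python3 -m handwheel '[[0,0,0,-5,0,0,0],[0,0,0,-5,0,0,0],[0,0,0,0,0,0,0],[0,0,0,0,0,0,0],[0,0,0,0,0,0,0]]'
cat > go.py <<'E'
from h import *
import sys
M=np.array([.533,.1274,.162]);yaw=np.radians(10.9);t=np.radians(25)
n=np.array([-np.sin(t)*np.cos(yaw),-np.sin(t)*np.sin(yaw),np.cos(t)])
s=sense();Rm=R.from_euler('xyz',s["orientation"]).as_matrix()
h=float(sys.argv[1]);L=.114
Y=np.array([-np.sin(yaw),np.cos(yaw),0]);Rt=np.c_[Y,np.cross(-n,Y),-n]
print("turn about tool (deg)",np.degrees(R.from_matrix(Rm.T@Rt).as_rotvec()).round(2))
nose=s["ee_pos"]+L*Rm[:,2];v=nose-M
print("nose height over mouth mm",(v@n*1e3).round(2),"lateral tool xy mm",(Rt.T@v*1e3)[:2].round(2))
tgt=M+n*(L+h);print("shift cm",(Rm.T@(tgt-s["ee_pos"])*100).round(2),"tool force",(Rm.T@s["wrist_force"]).round(1),"torque",(Rm.T@s["torque"]).round(2))
E
python3 go.py .03
```

```text
clock: 9.75
ee_pos: [0.4739, 0.0219, 0.343]
orientation: [-3.141, 0.0, 1.623]
wrist_force: [0.1, -0.4, -3.6]
grip_width: 0.0249
grip_force: 59.4
clock: 10.42
ee_pos: [0.4492, 0.1119, 0.3429]
orientation: [2.877, 0.0, 1.76]
wrist_force: [-0.5, -0.4, -3.0]
grip_width: 0.0248
grip_force: 60.1
clock: 10.83
ee_pos: [0.449, 0.1117, 0.3433]
orientation: [2.708, 0.0, 1.759]
wrist_force: [0.2, 0.5, -3.6]
grip_width: 0.0248
grip_force: 60.3
turn about tool (deg) [-0.14  0.05 -0.08]
nose height over mouth mm 86.45 lateral tool xy mm [ 0.33 -1.08]
shift cm [-0.04  0.09  5.64] tool force [ 0.5 -1.3  3.4] torque [ 0.48 -0.01  0.02]
```

```bash
cat > ring.py <<'E'
from h import *
from scipy.optimize import least_squares
s=sense();p,d=capture("wrist");cv2.imwrite("pics/w5.png",p);W=cloud("wrist",d,s);c,r,e=campose("wrist",s)
n=np.array([-np.sin(np.radians(25))*np.cos(.19),-np.sin(np.radians(25))*np.sin(.19),np.cos(np.radians(25))]);M0=np.array([.533,.1274,.162])
h=cv2.cvtColor(p,cv2.COLOR_BGR2HSV);H,S,V=h[...,0].astype(int),h[...,1],h[...,2]
y=(H>12)&(H<30)&(S>140)&(abs((W-M0)@n)<.01);m,nn,k=plane(W[y]);print(m,nn,k,"offset",(m-M0)@n)
ex=np.cross([0,1,0],n);ex/=np.linalg.norm(ex);ey=np.cross(n,ex)
g=(S<90)&(V>100)&(abs((W-m)@n)<.004)&(np.linalg.norm(W-M0,axis=-1)<.045)
cs,_=cv2.findContours(g.astype(np.uint8),cv2.RETR_LIST,cv2.CHAIN_APPROX_NONE)
uv=np.vstack([q[:,0] for q in cs if len(q)>15]).astype(float)
D=np.c_[(uv[:,0]-c["cx"])/c["fx"],-(uv[:,1]-c["cy"])/c["fy"],-np.ones(len(uv))]@r.T
P=e+D*(((m-e)@nn)/(D@nn))[:,None];a=np.c_[(P-M0)@ex,(P-M0)@ey]
f=least_squares(lambda t:(lambda r:np.where(abs(r-.0285)<abs(r-.019),r-.0285,r-.019))(np.hypot(a[:,0]-t[0],a[:,1]-t[1])),[0,0],loss="soft_l1",f_scale=.0005)
print(len(uv),"mouth",M0+f.x[0]*ex+f.x[1]*ey,f.x,"med res",np.median(abs(f.fun)))
E
python3 ring.py
```

```text
[0.53057646 0.13577227 0.16192568] [-0.41549008 -0.07508028  0.90649377] 5014 offset 0.0002702050429139949
168 mouth [0.53325217 0.12755957 0.16212952] [0.0002832  0.00016008] med res 0.000482470194852775
```

View pics/w5.png

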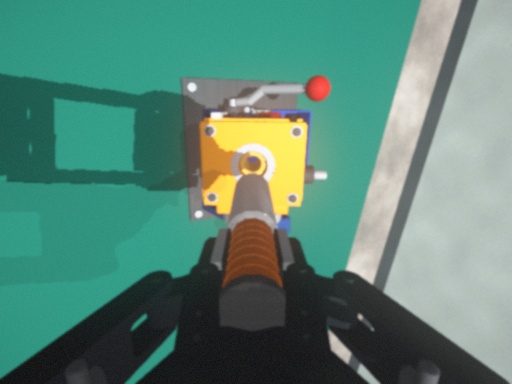

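```bash
python3 -m handwheel '[[-0.03,0.09,3,0,0,0,0],[0,0,2.5,0,0,0,0],[0,0,1.2,0,0,0,0],[0,0,1,0,0,0,0],[0,0,0.7,0,0,0,0],[0,0,0.4,0,0,0,0],[0,0,0,0,0,0,0],[0,0,0,0,0,0,0]]'; python3 go.py -.01
```

```text
clock: 11.55
ee_pos: [0.4866, 0.1186, 0.2644]
orientation: [2.705, 0.0, 1.76]
wrist_force: [-0.0, -0.5, -2.8]
grip_width: 0.0246
grip_force: 60.2
turn about tool (deg) [ 0.01  0.04 -0.07]
nose height over mouth mm -1.22 lateral tool xy mm [0.08 0.46]
shift cm [-0.02 -0.04  0.88] tool force [-0.5 -1.3  2.5] torque [ 0.47 -0.   -0.05]
```

```bash
python3 -m handwheel '[[-0.02,-0.04,0.4,0,0,0,0],[0,0,0.4,0,0,0,0],[0,0,0.25,0,0,0,0],[0,0,0.25,0,0,0,0],[0,0,0.25,0,0,0,0],[0,0,0,0,0,0,0]]'; python3 go.py -.026
```

```text
clock: 12.05
ee_pos: [0.4925, 0.1196, 0.2491]
orientation: [2.706, 0.0, 1.76]
wrist_force: [-0.5, -0.5, -3.1]
grip_width: 0.0247
grip_force: 60.2
turn about tool (deg) [-0.04  0.03 -0.07]
nose height over mouth mm -17.64 lateral tool xy mm [-0.09 -0.65]
shift cm [0.   0.06 0.84] tool force [-0.4 -1.8  2.6] torque [ 0.52 -0.03 -0.01]
```

```bash
python3 -m handwheel '[[0,0.04,0.3,0,0,0,0],[0,0,0.3,0,0,0,0],[0,0,0.2,0,0,0,0],[0,0,0.2,0,0,0,0],[0,0,0.2,0,0,0,0],[0,0,0.2,0,0,0,0]]'; python3 go.py -.076
```

```text
clock: 12.55
ee_pos: [0.4988, 0.1208, 0.2376]
orientation: [2.705, 0.0, 1.76]
wrist_force: [-6.4, -0.1, 4.8]
grip_width: 0.0248
grip_force: 61.4
turn about tool (deg) [ 0.04  0.05 -0.06]
nose height over mouth mm -30.8 lateral tool xy mm [-0.14  0.43]
shift cm [ 0.01 -0.04  4.52] tool force [ 1.1 -3.6 -7. ] torque [ 1.08 -0.    0.03]
```

```bash
python3 -m handwheel '[[0,-0.02,0.3,0,0,0,0],[0,0,0.3,0,0,0,0],[0,0,0.3,0,0,0,0],[0,0,0.3,0,0,0,0],[0,0,0.3,0,0,0,0]]'; python3 go.py -.076
```

```text
clock: 12.97
ee_pos: [0.505, 0.1219, 0.2239]
orientation: [2.704, 0.0, 1.76]
wrist_force: [-6.2, -1.0, 6.1]
grip_width: 0.0249
grip_force: 61.4
turn about tool (deg) [ 0.05  0.05 -0.06]
nose height over mouth mm -45.79 lateral tool xy mm [-0.17  0.38]
shift cm [ 0.01 -0.03  3.02] tool force [ 0.2 -3.1 -8.2] torque [ 1.01 -0.03  0.  ]
```

```bash
python3 -m handwheel '[[0,0,0.3,0,0,0,0],[0,0,0.3,0,0,0,0],[0,0,0.3,0,0,0,0],[0,0,0.3,0,0,0,0],[0,0,0.3,0,0,0,0]]'; python3 go.py -.076
```

```text
clock: 13.38
ee_pos: [0.5112, 0.1231, 0.2103]
orientation: [2.704, 0.0, 1.76]
wrist_force: [-5.4, -1.5, 5.0]
grip_width: 0.0246
grip_force: 61.4
turn about tool (deg) [ 0.05  0.05 -0.06]
nose height over mouth mm -60.84 lateral tool xy mm [-0.2   0.32]
shift cm [ 0.01 -0.02  1.52] tool force [-0.5 -2.9 -6.9] torque [ 1.02 -0.06 -0.05]
```

```bash
python3 -m handwheel '[[0,0,0.3,0,0,0,0],[0,0,0.3,0,0,0,0],[0,0,0.3,0,0,0,0],[0,0,0.3,0,0,0,0],[0,0,0.3,0,0,0,0],[0,0,0,0,0,0,0]]'; python3 go.py -.076
```

```text
clock: 13.88
ee_pos: [0.5171, 0.1243, 0.1954]
orientation: [2.706, -0.0, 1.76]
wrist_force: [0.5, -0.9, -2.6]
grip_width: 0.0246
grip_force: 60.4
turn about tool (deg) [-0.06  0.03 -0.07]
nose height over mouth mm -76.92 lateral tool xy mm [-0.12 -0.67]
shift cm [ 0.01  0.05 -0.09] tool force [-1.  -0.8  2.5] torque [ 0.5  -0.16 -0.02]
```

```bash
python3 -m handwheel '[[0,0,0,0,0,0,0],[0,0,0,0,0,0,0],[0,0,0,0,0,0,0]]';python3 - <<'E'
from h import *
p,d=capture("scene");cv2.imwrite("pics/s3.png",cv2.resize(p[130:280,210:410],None,fx=3.5,fy=3.5))
E
python3 ax.py
```

```text
clock: 14.13
ee_pos: [0.5172, 0.1243, 0.1964]
orientation: [2.705, 0.0, 1.76]
wrist_force: [0.6, -1.3, -3.1]
grip_width: 0.0248
grip_force: 60.4
6234 0.012016495993134396 0.08892214003537971
axis [-8.94971217e-04  4.89633192e-02  1.80595388e-01 -1.30203281e+00] rms 0.004644888039323775 nose xy at .114: [ 0.0196929  -0.09946842]
20 460 -0.0156 0.0157 0.0171
30 4953 -0.028 0.028 0.028
40 274 -0.0192 0.0261 0.0272
50 65 -0.0192 0.0189 0.0101
60 42 -0.0193 0.0187 0.0017
70 19 -0.019 0.0183 -0.0037
80 6 -0.0187 -0.0181 -0.0045
```

View pics/s3.png

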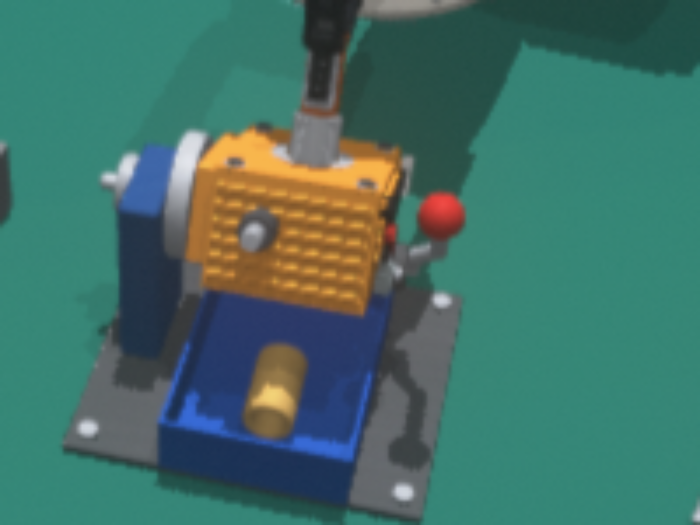

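The bush lies in the blue tray at (275,390) in the crop, and the lever is at the red end. I'll retract along the bore.

```bash
python3 -m handwheel '[[0,0,-1,0,0,0,0],[0,0,-1.5,0,0,0,0],[0,0,-1.5,0,0,0,0],[0,0,-2,0,0,0,0],[0,0,-2,0,0,0,0],[0,0,-2.5,0,0,0,0],[0,0,-3,0,0,0,0],[0,0,-3,0,0,0,0]]'
python3 -m handwheel '[[0,0,0,5,0,0,0],[0,0,0,5,0,0,0],[0,0,0,5,0,0,0],[0,0,0,5,0,0,0],[0,0,0,5,0,0,0],[0,0,0,0,0,3.9,0],[0,0,0,0,0,3.9,0],[0,0,0,0,0,0,0]]'
python3 -m handwheel '[[0,0,0,0,0,0,0]]'; python3 ax.py; python3 -c "
from plant import *;s=sense();print(s['ee_pos'],s['orientation'])"
```

```text
clock: 14.95
ee_pos: [0.4474, 0.1111, 0.3476]
orientation: [2.705, 0.0, 1.76]
wrist_force: [0.7, -0.2, -3.0]
grip_width: 0.0247
grip_force: 60.2
clock: 15.62
ee_pos: [0.4487, 0.1113, 0.3463]
orientation: [3.141, -0.0, 1.62]
wrist_force: [-0.4, -0.1, -3.2]
grip_width: 0.0252
grip_force: 60.6
clock: 15.7
ee_pos: [0.4485, 0.1112, 0.3464]
orientation: [3.141, -0.0, 1.626]
wrist_force: [-0.8, 0.1, -3.8]
grip_width: 0.0247
grip_force: 60.6
2725 0.012004486821561355 0.09738266041815397
axis [-2.22834428e-05  5.08270646e-04  1.25147299e-03 -2.50255981e-03] rms 0.00022047081932314696 nose xy at .114: [0.00012038 0.00022298]
20 480 -0.0159 0.0167 0.0172
30 389 -0.0159 0.0167 0.0175
40 338 -0.0159 0.0168 0.0173
50 295 -0.0158 0.0168 0.0172
60 256 -0.0157 0.0155 0.0173
70 232 -0.0156 0.017 0.0172
80 197 -0.0144 0.0171 0.0172
90 126 -0.0156 0.0153 0.0172
[0.44842143 0.11118652 0.34635107] [3.14061351e+00 2.78913284e-05 1.62573520e+00]
```

```bash
python3 -m handwheel '[[-2,0.46,0,0,0,0,0],[-3.5,0.8,0,0,0,0,0],[-3.5,0.8,0,0,0,0,0],[-3.5,0.8,0,0,0,0,0],[-3.5,0.8,0,0,0,0,0],[-3.5,0.8,0,0,0,0,0],[-3.5,0.8,0,0,0,0,0],[-3.5,0.8,0,0,0,0,0]]'
python3 -m handwheel '[[-3.5,0.8,0,0,0,0,0],[-3.5,0.8,0,0,0,0,0],[-2.2,0.55,0,0,0,0,0],[0,0,2.5,0,0,0,0],[0,0,2.5,0,0,0,0],[0,0,2.5,0,0,0,0],[0,0,2,0,0,0,0],[0,0,1,0,0,0,0]]'
python3 -m handwheel '[[0,0,0,0,0,0,0],[0,0,0,0,0,0,0],[0,0,0,0,0,0,0]]'
python3 - <<'E'
from h import *
s=sense();Rm=R.from_euler('xyz',s["orientation"]).as_matrix()
print(s["ee_pos"],s["orientation"],"nose",s["ee_pos"]+.114*Rm[:,2])
p,d=capture("scene");W=cloud("scene",d);cv2.imwrite("pics/s4.png",cv2.resize(p[100:220,100:240],None,fx=5,fy=5))
n=s["ee_pos"]+.114*Rm[:,2];print((np.array([.550,-.2405,.13])-n)@Rm)
E
```

```text
clock: 16.47
ee_pos: [0.523, -0.152, 0.3463]
orientation: [3.141, 0.0, 1.625]
wrist_force: [-0.1, 1.1, -2.3]
grip_width: 0.0247
grip_force: 60.6
clock: 17.13
ee_pos: [0.5487, -0.2406, 0.2384]
orientation: [-3.139, -0.001, 1.625]
wrist_force: [0.2, 0.7, -3.9]
grip_width: 0.0247
grip_force: 60.5
clock: 17.38
ee_pos: [0.5499, -0.2412, 0.2426]
orientation: [3.14, 0.001, 1.624]
wrist_force: [0.5, 0.1, -3.3]
grip_width: 0.025
grip_force: 60.5
[ 0.54989828 -0.24119062  0.24259276] [3.13970609e+00 1.35024105e-03 1.62396931e+00] nose [ 0.55012123 -0.2413329   0.12859307]
[ 8.36260311e-04 -7.41306555e-05 -1.40820213e-03]
```

```bash
python3 -m handwheel '[[0.04,0,2,0,0,0,0],[0,0,2,0,0,0,0],[0,0,1,0,0,0,0],[0,0,1,0,0,0,0],[0,0,1,0,0,0,0],[0,0,1,0,0,0,0],[0,0,0,0,0,0,0]]'
python3 -m handwheel '[[0,0,1,0,0,0,0],[0,0,1,0,0,0,0],[0,0,0.6,0,0,0,0],[0,0,0.4,0,0,0,0],[0,0,0.3,0,0,0,0],[0,0,0,0,0,0,0],[0,0,0,0,0,0,0]]'
```

```text
clock: 18.02
ee_pos: [0.549, -0.2403, 0.1591]
orientation: [-3.14, -0.001, 1.624]
wrist_force: [0.2, -0.4, -3.7]
grip_width: 0.0247
grip_force: 60.6
clock: 18.6
ee_pos: [0.5495, -0.2406, 0.128]
orientation: [3.141, 0.0, 1.624]
wrist_force: [0.3, 0.1, -4.2]
grip_width: 0.0246
grip_force: 60.6
```

Free entry, no side force; 4 mm to the floor.

```bash
python3 -m handwheel '[[0,0,0.15,0,0,0,0],[0,0,0.15,0,0,0,0],[0,0,0.1,0,0,0,0],[0,0,0,0,0,0,0],[0,0,0,0,0,0,0]]'
```

```text
clock: 19.02
ee_pos: [0.5496, -0.2407, 0.1243]
orientation: [3.141, 0.001, 1.624]
wrist_force: [-0.2, 0.4, 2.6]
grip_width: 0.0245
grip_force: 61.1
```

On the floor. Release and rise.

```bash
python3 -m handwheel '[[0,0,0,0,0,0,0.5],[0,0,0,0,0,0,1],[0,0,0,0,0,0,1],[0,0,0,0,0,0,1],[0,0,0,0,0,0,1],[0,0,0,0,0,0,1],[0,0,0,0,0,0,1],[0,0,0,0,0,0,1]]'
python3 -m handwheel '[[0,0,-1.5,0,0,0,1],[0,0,-2.5,0,0,0,1],[0,0,-3,0,0,0,1],[0,0,-3,0,0,0,1],[0,0,-3,0,0,0,1],[0,0,-3,0,0,0,1],[0,0,0,0,0,0,1],[0,0,0,0,0,0,1]]'
python3 d.py; python3 - <<'E'
from h import *
p,d=capture("scene");cv2.imwrite("pics/s5.png",cv2.resize(p[110:290,110:450],None,fx=2.3,fy=2.3))
E
```

```text
clock: 19.68
ee_pos: [0.5495, -0.2406, 0.1238]
orientation: [-3.142, 0.0, 1.623]
wrist_force: [0.8, 0.6, -0.7]
grip_width: 0.0852
grip_force: 0.0
clock: 20.35
ee_pos: [0.5499, -0.2408, 0.2854]
orientation: [3.139, 0.002, 1.624]
wrist_force: [-0.4, -0.1, -0.9]
grip_width: 0.0853
grip_force: 0.0
[ 0.54987469 -0.24080236  0.28536797] [3.13913993e+00 1.77338021e-03 1.62351631e+00]
[236  95  34  34 905] [252.14254144 111.33922652] [ 0.5473783  -0.17063357  0.18112011] ((0.5473870635032654, -0.17095836997032166), 0.014960319735109806)
[236 172  31  29 718] [250.94846797 185.99442897] [ 0.5499134  -0.23940096  0.18102641] ((0.5500649213790894, -0.23988324403762817), 0.014844146557152271)
[236 237  29  27 600] [250.28333333 249.965     ] [ 0.5528563  -0.30912213  0.18091258] ((0.5528712272644043, -0.31042760610580444), 0.015165627002716064)
((0.49231523275375366, -0.40606316924095154), (0.5827199816703796, 0.15128815174102783), 70.87001037597656)
```

View pics/s5.png

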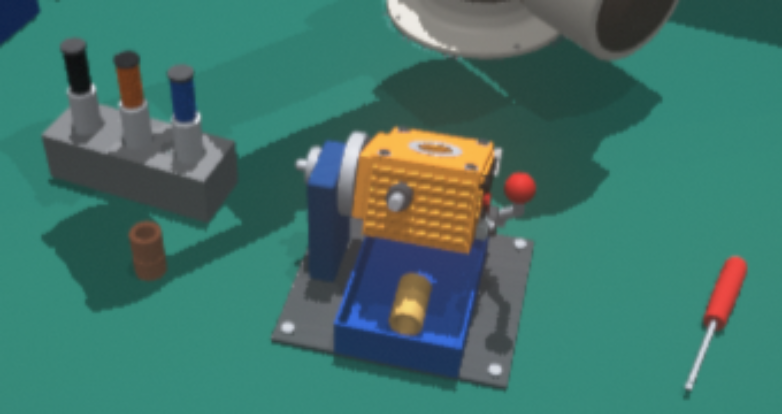

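The drift stands upright in the middle hole at (130,90), the bush is in the tray at (410,303), the lever is over, and the bystanders haven't moved. One last check on the knob, then hand in.

```bash
python3 - <<'E'
from h import *
from scipy.optimize import least_squares
for n in("scene","top"):
    p,d=capture(n);W=cloud(n,d);h=cv2.cvtColor(p,cv2.COLOR_BGR2HSV);m=((h[...,0]<5)|(h[...,0]>175))&(h[...,1]>170)&(W[...,2]>.16)&(W[...,0]>.5)&(W[...,0]<.68)&(abs(W[...,1]-.22)<.06)
    q=W[m];print(n,len(q),least_squares(lambda c:np.linalg.norm(q-c,axis=1)-.015,[.587,.237,.185],loss="soft_l1",f_scale=.001).x)
E
```

```text
scene 97 [0.58716284 0.2326277  0.18831311]
top 93 [0.58927199 0.23260291 0.18925145]
```

Knob x is 0.587 to 0.589 and z 0.189, which matches the 1.2 rad notch.

```bash
python3 -c "
from plant import *;print(close_job())"
```

```text
the job is handed in; nothing more can be done
None
```

Job handed in at about 20 s: the lever is home at the red mark, the bush is in the blue tray, the orange drift stands back in its hole, and the other drifts, copper bush and screwdriver are where they were.

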